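# Fit the new cell in the packing scale and shut its battery cover

## Robot

A 7-joint arm with a two-finger parallel gripper is mounted at the origin on a cart in front of the work surface, level with it; the furniture and walls round the work are solid. World frame = base frame: x ahead of the robot, y to its left, z up, the work surface at z = 0. Lengths are in m, angles in rad, forces in N, time in s.
With the tool pointing down it reaches from about 0.425 to 0.925 m from the base axis. Payload 6.8 kg.
Tool frame: the origin (TCP) lies at the very end of the fingers, on their centre line; the grasp point (between the pads) lies bot.grip_point_offset behind it (bot.grip_point_offset is the distance from the TCP to the grasp point, in m); z points along the fingers, y is the line along which they close (so a half turn about z gives the same grasp; the last joint's range is limited). The gripper opens to 85 mm and grips with 20 to 120 N. Pads are 22 mm wide; open, the fingers measure 114 mm over their backs; the gripper's body (76 mm by 85 mm) begins 54 mm behind the grasp point. The pads swing forward as they close: fully open they stand 13 mm farther back than shut.
Start: joints at [1.073, 0.477, 0.022, 1.555, -0.011, 1.109, -0.083], TCP at [0.257, -0.624, 0.231] pointing down, gripper open.
Joint ranges: [-2.96, 2.96], [-0.34, 2.1], [-1.41, 1.46], [0.24, 2.44], [-1.37, 4.51], [0.17, 1.92], [-2.96, 2.96]. Speed limits (rad/s): [2.39, 2.39, 3.14, 3.14, 3.14, 3.14, 3.14].

## Interface

Orientations are given as a unit quaternion [w, x, y, z].
In Python, from station import bot, imaging gives the robot as it stands. The module is installed in compiled form; this text tells all that it offers.
- The arm moves only by the tool carry_out, never from a script. Its argument "targets" is one flat list of numbers, 5 for each row, row after row: the closure in counts, from 0 (fully open) to 255 (shut), then the shift along the world's x, y, z in mm, then the turn about the world's z in degrees. A call has 1 to 20 rows; each row shifts and turns the commanded pose from where the row before left it; what a row does not reach is not made up. A row lasts 1/10 s, in which the tool goes at most 50 mm and 8.59 degrees, less where a joint would pass 70% of its speed; a pose out of reach is approached as far as the arm can. A call is refused whole if a number of a shift passes 50 or a number of a turn 8.59, either way. A call with a gripper value outside its range is refused whole. The fingers move at their own pace and stop on an object; "newtons" is the grip in N (left out, the last holds). Time passes only in rows, so rows that do not move let the fingers close. It gives the time, the measured TCP pose, the force, the opening and the grip force at its end, in the units of the state.
- bot.get_obs(): the state, without advancing time (a new reading comes with each control period).
- imaging.read_camera(name): name is "scene" or "top" or "wrist"; returns a dict with "frame" (400x640x3 uint8, red, green, blue), "fov_y" (degrees; the focal length in pixels is half the picture's height over the tangent of half this angle, whatever the lens; pixels are square), "cx", "cy" (the principal point, pixels), "pose" (4x4, takes a point from camera to world coordinates); the wrist camera has in their place "tool_from_camera" (4x4, takes a point from camera to tool coordinates, whose origin is the TCP and whose axes are the flange's). Camera axes: x right, y up, looking along -z (the intrinsics and any distortion apply to the point x, -y, -z); pixel columns grow to the right and rows downward; lengths in m; the calibration is good to about 2 mm. A picture is of the moment at which its call begins: read the wrist's pose just before it. There is no depth.
- bot.hand_in(): hands the job in; it is judged then, once.
The state is a dict: "t": time; "q": joint angles; "joint_vel": joint speeds; "joint_torque": joint torques, N m; "eef_pos": TCP position; "tool_rot": TCP orientation; "contact_force": force on the tool from outside, world axes, zero at the start; "torque": the same for the moment, N m; "gripper_width": opening from 0.0 (shut) to 1.0 (fully open); "grasp_force": force on a finger pad.
Only numpy, scipy, OpenCV 4.12 (cv2) and the standard library are available. Lean on these libraries where they do the work, as an engineer would, in place of code of your own. Each camera call takes 0.05 s, during which the arm holds its last target. There are 200 camera calls.

## Task

The packing scale lies face down with its battery cover standing open: fit the AA cell into the empty bay, white end against the spring and red end at the hinge side. The bay is shorter than the cell until the spring is pushed back, so tuck the white end in first without crushing the spring, lay the red end down behind the end wall and press the cell down until it lies flush along its whole length, while the cover is still wide open; then close the cover fully. Leave the small roll of paper tape where it lies.

Things in the scene. Friction and masses are not known exactly. Their poses are not given: they have to be found in the camera images.
- scale: bench packing scale lying face down, fixed: white shell 156 x 196 x 34 mm on a steel plate 170 x 210 mm, black rubber feet (3 mm high) near its corners. Origin: centre of its underside, on the table; z up, y along the battery bay to the spring. In the middle of its top a grey compartment, 77 x 87 mm, lies 4 mm below the shell's top; its floor is the rim of the bay, 30 mm above the table
- bay (a point): where the centre of the seated cell lies: 22.8 mm above the table, 7.2 mm below the rim; axes as the scale's. The bay is 17 mm wide, 14.5 mm deep; its end wall for the red end is 25.2 mm off towards -y, its top 4.5 mm sloping back 1.5 mm as a lead-in. Finger scoops beside the bay's middle: 34 mm long along y, out to 34 mm either side, floor 8 mm below the rim
- spring: steel spring contact at the bay's +y end: upright plate 13 mm wide, from the bay's floor to 0.8 mm below the rim. Origin: centre of its face, at rest 20.3 mm from the bay point towards +y. It slides back towards +y by 6 mm at most, against 2.5 N at first and 5.5 N at its hard stop; a seated cell holds it back 4.8 mm (5 N). It cannot be pushed down
- cell_mid (a point): centre of the loose AA cell that lies on its side on the table, 7.3 mm up: a cylinder 14.6 mm in diameter and 50.3 mm long, about two thirds red and one third white. Its y axis runs along the cell towards the white end
- cell_plus (a point): centre of the cell's red end face (plus), 25 mm from its middle
- cell_flat (a point): centre of the cell's white end face (flat, minus), 25 mm from its middle
- cover (a joint): hinged cover of the compartment, a white plate 75 mm wide and 3 mm thick that reaches 83 mm from its hinge. 0 = closed, flush with the shell; 1.57 = upright; starts at 1.65 to 1.95, leaning away from the bay, its edge about 115 mm above the table. It stays where it is left (0.4 N at 60 mm from the hinge moves it) and does not latch
- cover_hinge (a point): middle of the cover's hinge axis, 32.5 mm above the table, at the -y end of the compartment, 40.7 mm from the bay point; the axis runs along the scale's x
- tape_roll_d: small roll of white paper tape lying flat near the cell, 60 mm across, 13 mm high; origin at the centre of its underside. It is to be left alone

How it is judged:
By the outcome, as a careful person would: the job done as asked, in the order asked, and still so for the second after the job is handed in, with the robot touching nothing.
It also fails if it takes over 70 s, if anything falls off the work surface, if the arm or the gripper's body presses on something with over 40 N, if the wrist force passes 120 N, or if a joint passes its speed limit or range.

## Working session

There is one attempt and no reset: what is moved stays moved. The work goes in short steps, Python scripts to look and compute and a tool call to move; the robot and the scene stay as the last step left them, time stands still between calls to the robot, and variables do not carry over. Pictures are saved under pics/ and viewed, at most 10 in all, crops included, and the job is handed in when it is done.

Besides the shell and the picture viewer there is one more tool, called after "Call:" as name(argument=value, ...), one argument or row to a line, values as JSON. carry_out: Moves the arm, as the interface text tells. Its arguments: {"type":"object","properties":{"targets":{"type":"array","items":{"type":"number"}},"newtons":{"type":"number"}},"required":["targets"]}

```bash
mkdir -p pics
cat > h.py <<'E'
import numpy as np, cv2
from station import bot, imaging
from scipy.spatial.transform import Rotation as R
def rot(q): return R.from_quat([q[1],q[2],q[3],q[0]]).as_matrix()
def cam(n):
    o=bot.get_obs(); c=imaging.read_camera(n)
    if n=="wrist":
        T=np.eye(4);T[:3,:3]=rot(o["tool_rot"]);T[:3,3]=o["eef_pos"];c["pose"]=T@c["tool_from_camera"]
    c["f"]=200/np.tan(np.radians(c["fov_y"])/2); return c
def ray(c,u,v):
    d=c["pose"][:3,:3]@np.array([(u-c["cx"])/c["f"],-(v-c["cy"])/c["f"],-1.]); return c["pose"][:3,3],d
def onz(c,u,v,z):
    p,d=ray(c,u,v); return p+d*(z-p[2])/d[2]
def proj(c,P):
    q=np.linalg.inv(c["pose"])@np.append(P,1); return c["cx"]-c["f"]*q[0]/q[2], c["cy"]+c["f"]*q[1]/q[2]
def save(c,n): cv2.imwrite("pics/"+n,c["frame"][:,:,::-1])
E
python3 - <<'E'
from h import *
o=bot.get_obs(); print({k:np.round(v,3) for k,v in o.items()}, bot.grip_point_offset)
for n in ["scene","top","wrist"]:
    c=cam(n); save(c,n+"0.png"); print(n,c["frame"].shape,[k for k in c],c["fov_y"],c["cx"],c["cy"],np.round(c["pose"],3).tolist(),{k:v for k,v in c.items() if "dist" in k or 'lens' in k})
E
```

```text
{'t': np.float64(0.0), 'q': array([ 1.073,  0.478,  0.022,  1.556, -0.012,  1.109, -0.083]), 'joint_vel': array([ 0.   ,  0.002, -0.003, -0.   , -0.   , -0.002,  0.001]), 'joint_torque': array([ 0.0000e+00, -5.9644e+01,  1.6080e+00, -2.8120e+01,  1.3000e-02,
        9.0000e-03, -0.0000e+00]), 'eef_pos': array([ 0.256, -0.624,  0.23 ]), 'tool_rot': array([-0.001,  0.981,  0.194, -0.   ]), 'contact_force': array([-0.482,  0.052,  0.168]), 'torque': array([-0.002,  0.037, -0.003]), 'grasp_force': np.float64(0.0), 'gripper_width': np.float64(0.998)} 0.0187
scene (400, 640, 3) ['frame', 'fov_y', 'cx', 'cy', 'pose', 'f'] 45.896768022149686 320.67059024721 199.33258510849495 [[0.713, 0.396, -0.579, 0.065], [-0.702, 0.417, -0.578, -0.384], [0.013, 0.818, 0.575, 0.537], [0.0, 0.0, 0.0, 1.0]] {}
top (400, 640, 3) ['frame', 'fov_y', 'cx', 'cy', 'pose', 'f'] 57.53581640055989 317.3340994529653 198.64177653965788 [[-0.006, 0.986, -0.166, 0.396], [-1.0, -0.007, -0.005, 0.112], [-0.006, 0.166, 0.986, 0.894], [0.0, 0.0, 0.0, 1.0]] {}
wrist (400, 640, 3) ['frame', 'fov_y', 'cx', 'cy', 'tool_from_camera', 'pose', 'f'] 66.96296829018306 321.7876766136329 197.93044283744746 [[0.381, 0.89, 0.249, 0.32], [-0.925, 0.367, 0.101, -0.598], [-0.001, -0.269, 0.963, 0.372], [0.0, 0.0, 0.0, 1.0]] {}
```

View pics/top0.png

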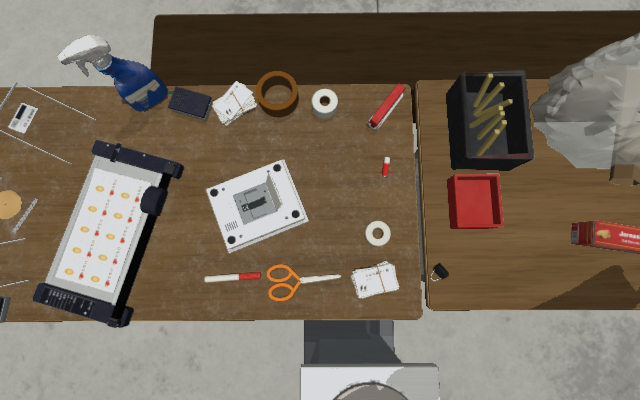

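View pics/scene0.png

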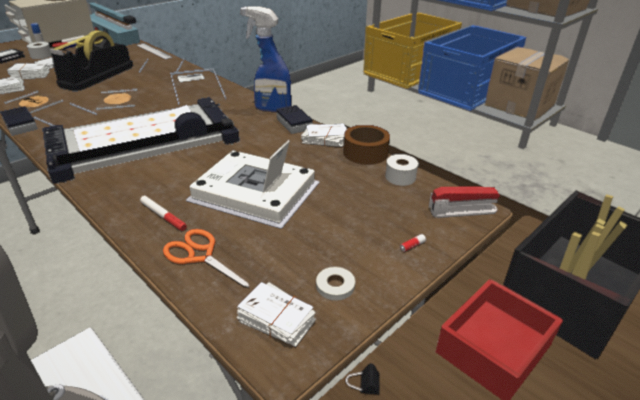

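The top view shows the scale at about (257,205), with the cover on its right side at about (282,183), so the spring end is on the left. The cell is at (386,166), white end up (+x), and the tape roll is at (377,233). The scene view agrees with this.

```bash
cat > m.py <<'E'
from h import *
def redwhite(c,u0,u1,v0,v1):
    hsv=cv2.cvtColor(c["frame"],cv2.COLOR_RGB2HSV); H,S,V=cv2.split(hsv)
    r=((H<10)|(H>170))&(S>150)&(V>90); w=(S<50)&(V>150)
    m=np.zeros_like(r);m[v0:v1,u0:u1]=1
    return (r&m),(w&m)
def cen(m):
    v,u=np.nonzero(m); return u.mean(),v.mean(),len(u)
E
python3 - <<'E'
from m import *
c=cam("top")
r,w=redwhite(c,375,398,150,185); a=cen(r);b=cen(w);print(a,b)
pr=onz(c,a[0],a[1],.0085);pw=onz(c,b[0],b[1],.0085);print(pr,pw,np.linalg.norm(pr-pw))
g=c["frame"][150:260,195:320].max(2)
n,l,s,ce=cv2.connectedComponentsWithStats((g<60).astype(np.uint8))
for i in range(1,n):
    if 10<s[i,4]<200:
        u,v=ce[i]+[195,150]; print(s[i],u,v,onz(c,u,v,.037).round(4))
r,w=redwhite(c,360,395,215,250);t=cen(w);print("tape",onz(c,t[0],t[1],.013))
c=cam("scene")
r,w=redwhite(c,395,432,230,255); a=cen(r);b=cen(w);print(a,b,onz(c,a[0],a[1],.0085),onz(c,b[0],b[1],.0085))
E
```

```text
(np.float64(385.24285714285713), np.float64(169.4857142857143), 70) (np.float64(386.6060606060606), np.float64(160.6969696969697), 33)
[ 0.61681555 -0.05255531  0.0085    ] [ 0.63941279 -0.05680124  0.0085    ] 0.022992672295365814
[79 15  6  6 32] 276.5 167.5 [0.6167 0.2156 0.037 ]
[16 40  6  6 33] 213.57575757575756 192.42424242424244 [0.5564 0.3657 0.037 ]
[52 48 18 11 90] 256.02222222222224 203.27777777777777 [0.5293 0.2633 0.037 ]
[97 61  7  7 36] 295.02777777777777 213.91666666666666 [0.5032 0.1702 0.037 ]
[33 87  7  7 38] 230.81578947368422 239.68421052631578 [0.4434 0.3206 0.037 ]
tape [ 0.4585955  -0.02767729  0.013     ]
(np.float64(409.95238095238096), np.float64(243.1238095238095), 105) (np.float64(420.75), np.float64(237.34615384615384), 52) [ 0.61693449 -0.05249097  0.0085    ] [ 0.64333151 -0.05620519  0.0085    ]
```

Call:
carry_out(
  targets=[0, 26, 41, 0, -8, 0, 26, 41, 0, -8, 0, 26, 41, 0, -8, 0, 26, 41, 0, -8, 0, 26, 41, 0, 0, 0, 26, 41, 0, 0, 0, 26, 41, 0, 0, 0, 26, 41, 0, 0, 0, 26, 41, 0, 0, 0, 26, 41, 0, 0, 0, 26, 41, 0, 0, 0, 26, 41, 0, 0, 0, 26, 41, -30, 0, 0, 26, 41, -40, 0, 0, 0, 0, 0, 0],
  newtons=20,
)

```text
t: 1.75
eef_pos: [0.6115, -0.0562, 0.1687]
tool_rot: [-0.002, 0.997, -0.08, -0.003]
contact_force: [-0.1, 1.2, 0.0]
gripper_width: 0.997
grasp_force: 0.0
```

```bash
cat > cellm.py <<'E'
from m import *
import sys
o=bot.get_obs(); Rm=rot(o["tool_rot"]); print(o["t"],np.round(o["eef_pos"],4),"toolx yaw",np.degrees(np.arctan2(Rm[1,0],Rm[0,0])),o["q"].round(2),"tilt z",Rm[:,2].round(3))
c=cam("wrist"); save(c,sys.argv[1])
r,w=redwhite(c,0,640,0,400)
n,l,s,ce=cv2.connectedComponentsWithStats(r.astype(np.uint8)); i=1+s[1:,4].argmax(); r=l==i
k=cv2.dilate(r.astype(np.uint8),np.ones((9,9)))>0
n,l,s,ce=cv2.connectedComponentsWithStats(w.astype(np.uint8)); j=np.bincount(l[k&(l>0)]).argmax(); w=l==j
print(cen(r),cen(w))
for z in (.0085,):
    a=onz(c,*cen(r)[:2],z);b=onz(c,*cen(w)[:2],z)
    print(a,b,np.linalg.norm(a-b),"mid",(a+(b-a)/3).round(4),"yaw",np.degrees(np.arctan2(*(b-a)[1::-1])))
pts=np.argwhere(r|w)[:,::-1].astype(np.float32); bp=cv2.boxPoints(cv2.minAreaRect(pts)); P=np.array([onz(c,*p,.0085)for p in bp]); print("box",P.mean(0),np.linalg.norm(np.diff(P,axis=0),axis=1))
E
python3 cellm.py w1.png
```

```text
1.75 [ 0.6115 -0.0562  0.1687] toolx yaw -9.136576331018222 [ 0.09  0.45 -0.13  1.76  0.06  0.95 -1.79] tilt z [-0.006  0.004 -1.   ]Traceback (most recent call last):
  File "cellm.py", line 8, in <module>
    n,l,s,ce=cv2.connectedComponentsWithStats(w.astype(np.uint8)); j=np.bincount(l[k&(l>0)]).argmax(); w=l==j
                                                                     ~~~~~~~~~~~~~~~~~~~~~~~~~~~~~~^^
ValueError: attempt to get argmax of an empty sequence
```

View pics/w1.png

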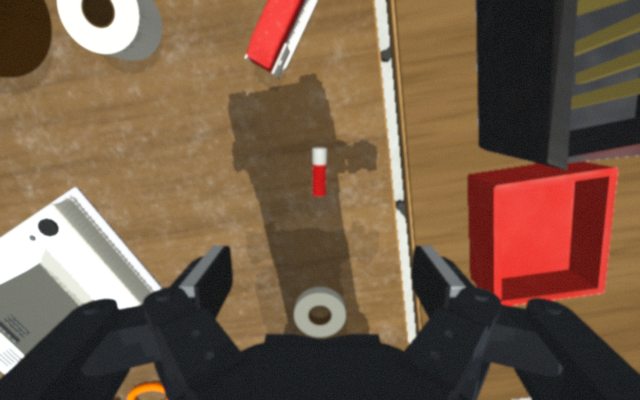

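The wrist picture shows the cell at (319,172), lying along the image's vertical axis with its white end up. The tape is at (320,312), and the fingertips are at about (215,265) and (430,265).

```bash
sed -i 's/r,w=redwhite(c,0,640,0,400)/r,w=redwhite(c,295,345,100,240)/' cellm.py; python3 cellm.py w2.png
```

```text
1.8 [ 0.6113 -0.06    0.1705] toolx yaw -9.338241887683674 [ 0.09  0.45 -0.13  1.75  0.06  0.95 -1.79] tilt z [-0.005  0.002 -1.   ]
(np.float64(314.5943396226415), np.float64(180.71226415094338), 424) (np.float64(314.6958525345622), np.float64(156.04147465437788), 217)
[ 0.61366812 -0.05311316  0.0085    ] [ 0.63863793 -0.05746292  0.0085    ] 0.025345841024129102 mid [ 0.622  -0.0546  0.0085] yaw -9.881805021265032
box [ 0.62201519 -0.05495194  0.0085    ] [0.04966185 0.01395658 0.04965585]
```

Call:
carry_out(
  targets=[0, 15, 4.5, -45, -0.5, 0, 0, 0, -45, 0, 0, 0, 0, -20, 0, 0, 0, 0, 0, 0, 0, 0, 0, 0, 0],
)

```text
t: 2.35
eef_pos: [0.6275, -0.0611, 0.0646]
tool_rot: [0.0, 0.996, -0.09, 0.001]
contact_force: [-0.2, 0.0, 0.4]
gripper_width: 1.005
grasp_force: 0.0
```

```bash
sed -i 's/redwhite(c,295,345,100,240)/redwhite(c,280,360,100,300)/' cellm.py; python3 cellm.py w3.png
```

```text
2.35 [ 0.6275 -0.0611  0.0646] toolx yaw -10.284799674126143 [ 0.08  0.6  -0.11  1.79  0.09  0.76 -1.83] tilt z [ 0.001 -0.001 -1.   ]
(np.float64(313.74599260172624), np.float64(237.89395807644883), 811) (np.float64(313.0), np.float64(201.83096085409252), 562)
[ 0.61279522 -0.05299423  0.0085    ] [ 0.63893902 -0.05738425  0.0085    ] 0.026509816050706125 mid [ 0.6215 -0.0545  0.0085] yaw -9.532085248217303
box [ 0.62229551 -0.05424862  0.0085    ] [0.01483587 0.05189652 0.01584497]
```

Call:
carry_out(
  targets=[0, -1.5, 6, -30, 0.5, 0, 0, 0, -20, 0, 0, 0, 0, -11, 0, 0, 0, 0, 0, 0, 120, 0, 0, 0, 0, 190, 0, 0, 0, 0, 255, 0, 0, 0, 0, 255, 0, 0, 0, 0, 255, 0, 0, 0, 0, 255, 0, 0, 0, 0, 255, 0, 0, 0, 0],
  newtons=20,
)

```text
t: 3.5
eef_pos: [0.6257, -0.0534, 0.0026]
tool_rot: [0.0, 0.996, -0.084, 0.0]
contact_force: [-0.4, 0.8, 4.3]
gripper_width: 0.155
grasp_force: 21.1
```

Call:
carry_out(
  targets=[255, 0, 0, 20, 0, 255, 0, 0, 50, 0, 255, 0, 0, 50, 0, 255, -6, 21, 50, 8, 255, -6, 21, 0, 8, 255, -6, 21, 0, 8, 255, -6, 21, 0, 8, 255, -6, 21, 0, 8, 255, -7, 22, 0, 8, 255, -6, 21, 0, 8, 255, -6, 21, 0, 8, 255, -6, 21, 0, 8, 255, -7, 22, 0, 8, 255, -7, 22, 0, 8, 255, -7, 22, 0, 8, 255, -7, 22, 0, 8, 255, -7, 22, 0, 8, 255, -6, 21, 0, 8.5, 255, 0, 0, 0, 0, 255, 0, 0, 0, 0],
)

```text
t: 5.5
eef_pos: [0.5298, 0.2657, 0.1677]
tool_rot: [-0.0, 0.568, 0.823, -0.0]
contact_force: [0.6, -0.2, -1.2]
gripper_width: 0.157
grasp_force: 20.8
```

Run:
```python
from h import *
c=cam("wrist"); o=bot.get_obs();Rm=rot(o["tool_rot"]); print(o["t"],np.round(o["eef_pos"],4),"yaw",np.degrees(np.arctan2(Rm[1,0],Rm[0,0])),o["q"].round(2),o["gripper_width"])
save(c,"w4.png")
```

```text
5.55 [0.5302 0.2648 0.1677] yaw 110.66443715258157 [-0.07  0.49 -0.67  1.78  0.36  0.99 -0.51] 0.15949820352493846
```

View pics/w4.png

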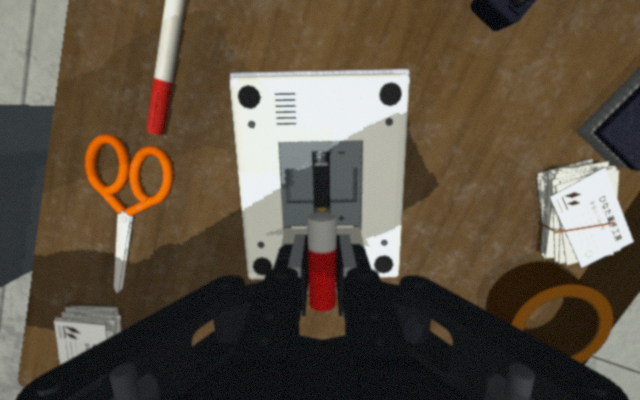

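The wrist picture shows the cell held with its white end (322,230) pointing up towards the spring. The spring end of the bay is at about (320,155), the bay runs down column 320, and the scale's feet are at (249,97) and (390,94).

Run:
```python
from m import *
c=cam("wrist"); o=bot.get_obs();tcp=o["eef_pos"];Rm=rot(o["tool_rot"])
g=c["frame"].max(2)
n,l,s,ce=cv2.connectedComponentsWithStats((g<70).astype(np.uint8))
F=[]
for i in range(1,n):
    if 200<s[i,4]<700 and 230<ce[i][0]<410 and ce[i][1]<285:
        print(s[i],ce[i].round(1),onz(c,*ce[i],.037).round(4))
# compartment grey edges & bay dark edges by row/col profiles
f=c["frame"].astype(int).sum(2)//3
for v in (165,180,195,205): print(v,f[v,270:372:1].tolist() if v==180 else '', [u for u in range(272,370) if abs(f[v,u+1]-f[v,u-1])>35])
print("col320",[ (v,f[v,321]) for v in range(132,216)])
for v in (225,235,270,290): print("cell",v,[(u,c["frame"][v,u].tolist()) for u in range(300,346,3)])
```

```text
[380  82  20  21 327] [389.9  92.3] [0.5547 0.3649 0.037 ]
[239  85  20  21 328] [248.4  95.3] [0.4426 0.3199 0.037 ]
165  [278, 279, 280, 311, 312, 329, 330, 362, 363]
180 [240, 239, 239, 240, 239, 240, 238, 240, 235, 216, 168, 135, 132, 132, 118, 97, 71, 56, 60, 62, 67, 71, 70, 80, 81, 89, 88, 90, 91, 88, 87, 91, 90, 90, 90, 86, 90, 89, 89, 89, 89, 82, 69, 47, 32, 26, 23, 26, 27, 25, 25, 29, 25, 28, 27, 22, 21, 26, 32, 50, 73, 84, 91, 91, 86, 89, 91, 89, 92, 91, 90, 91, 90, 92, 91, 93, 92, 91, 93, 94, 90, 87, 81, 71, 67, 62, 65, 80, 88, 90, 88, 103, 136, 162, 174, 175, 178, 176, 178, 180, 176, 174] [279, 280, 281, 285, 286, 313, 329, 361, 362, 363]
195  [280, 281, 313, 329, 330, 361, 362]
205  [280, 281, 282, 313, 329, 361, 362]
col320 [(132, np.int64(236)), (133, np.int64(236)), (134, np.int64(238)), (135, np.int64(236)), (136, np.int64(236)), (137, np.int64(235)), (138, np.int64(231)), (139, np.int64(207)), (140, np.int64(166)), (141, np.int64(142)), (142, np.int64(138)), (143, np.int64(138)), (144, np.int64(138)), (145, np.int64(140)), (146, np.int64(140)), (147, np.int64(134)),
[... 2204 characters left out ...]
cell 270 [(300, [77, 81, 82]), (303, [21, 27, 22]), (306, [23, 20, 20]), (309, [83, 18, 15]), (312, [100, 9, 4]), (315, [109, 14, 16]), (318, [113, 19, 16]), (321, [110, 4, 2]), (324, [113, 21, 17]), (327, [108, 10, 4]), (330, [101, 9, 0]), (333, [95, 17, 18]), (336, [38, 12, 5]), (339, [23, 24, 23]), (342, [39, 43, 45]), (345, [100, 105, 106])]
cell 290 [(300, [21, 21, 26]), (303, [24, 23, 29]), (306, [40, 38, 34]), (309, [99, 42, 43]), (312, [118, 23, 24]), (315, [127, 19, 17]), (318, [133, 17, 10]), (321, [139, 19, 13]), (324, [140, 20, 14]), (327, [137, 16, 16]), (330, [128, 15, 12]), (333, [114, 8, 12]), (336, [87, 61, 54]), (339, [18, 15, 19]), (342, [25, 24, 30]), (345, [19, 18, 18])]
```

Run:
```python
import cv2
i=cv2.imread("pics/w4.png")[130:320,270:375]; cv2.imwrite("pics/w4c.png",cv2.resize(i,None,fx=3,fy=3,interpolation=cv2.INTER_CUBIC))
```

```text
(no output)
```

View pics/w4c.png

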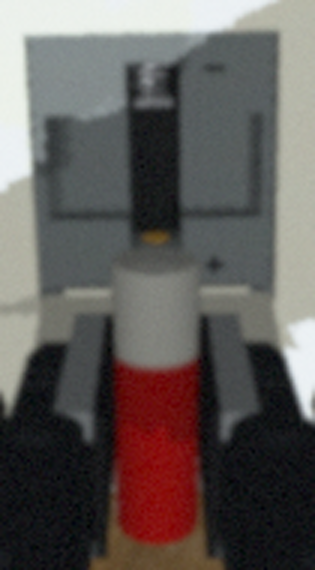

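Run:
```python
from m import *
c=cam("wrist"); o=bot.get_obs();tcp=o["eef_pos"];Rm=rot(o["tool_rot"])
print(tcp.round(4),"yaw",np.degrees(np.arctan2(Rm[1,0],Rm[0,0])))
def L(P): return (Rm.T@(P-tcp)*1000).round(1)   # tool coords mm (x fwd to spring, y)
f1=onz(c,389.9,92.3,.037);f2=onz(c,248.4,95.3,.037); xa=f1-f2
print("scale y yaw",np.degrees(np.arctan2(xa[1],xa[0]))+90, np.linalg.norm(xa))
for n,u,v,z in [("bayL",312.5,180,.030),("bayR",329.5,180,.03),("bayL2",313,205,.03),("bayR2",329.2,205,.03),("compTop",320,140,.034),("compBot hinge",320,228,.033),("spring",321,164.3,.0292),("endwall",321,206,.030),("compL",280,180,.034),("compR",362.3,180,.034)]: print(n,L(onz(c,u,v,z)),onz(c,u,v,z).round(4))
zc=tcp[2]+.0045
for n,v,a,b in [("cell w",235,307.5,335.3),("red",270,307.5,335),("red2",290,307.5,336.5)]: print(n,L(onz(c,a,v,zc+.0)),L(onz(c,b,v,zc)))
print("whitetop",L(onz(c,321,130+268/3,zc+.0073)),"whitebot",L(onz(c,321,130+248/3,zc-.0073)),"redend",L(onz(c,321,130+540/3,zc+.0073)))
```

```text
[0.5305 0.2643 0.1678] yaw 110.6408956554352
scale y yaw 111.84888262495996 0.12079181183280688
bayL [  7.3  -8.5 137.8] [0.52  0.268 0.03 ]
bayR [  7.3   7.5 137.8] [0.535  0.2737 0.03  ]
bayL2 [-17.4  -8.2 137.8] [0.5289 0.245  0.03  ]
bayR2 [-17.4   7.4 137.8] [0.5436 0.2506 0.03  ]
compTop [ 44.9  -1.4 133.7] [0.5134 0.3057 0.034 ]
compBot hinge [-40.   -1.5 134.8] [0.5432 0.2263 0.033 ]
spring [ 22.1  -0.5 138.6] [0.5222 0.2847 0.0292]
endwall [-18.4  -0.5 137.8] [0.5365 0.2468 0.03  ]
compL [  8.1 -38.7 133.8] [0.4915 0.2582 0.034 ]
compR [  8.2  37.9 133.8] [0.5631 0.2853 0.034 ]
cell w [10.8 -6.8 -4.5] [10.8  6.8 -4.5]
red [-8.2 -7.  -4.5] [-8.2  6.9 -4.5]
red2 [-19.7  -7.2  -4.5] [-19.7   7.8  -4.5]
whitetop [ 21.5  -0.2 -11.8] whitebot [19.9 -0.2  2.8] redend [-26.3  -0.2 -11.8]
```

The enlarged crop shows the whole bay between the jaws' line of sight. The spring face is at about v=164, the brass plus contact at v=209 and the cover's foot at v=228. The cell is centred on the bay to within 0.5 mm.

Call:
carry_out(
  targets=[255, 0.5, -2.5, -40, 1.1, 255, 0, 0, -40, 0, 255, 0, 0, -30, 0, 255, 0, 0, -13, 0, 255, 0, 0, 0, 0, 255, 0, 0, 0, 0],
)

```text
t: 6.25
eef_pos: [0.5313, 0.2637, 0.0462]
tool_rot: [0.0, 0.56, 0.829, 0.001]
contact_force: [-1.2, 0.3, -0.2]
gripper_width: 0.158
grasp_force: 20.8
```

```bash
cat > look.py <<'E'
from m import *
import sys
c=cam("wrist"); o=bot.get_obs();tcp=o["eef_pos"];Rm=rot(o["tool_rot"])
print(round(o["t"],2),(tcp*1000).round(2),"yaw",np.degrees(np.arctan2(Rm[1,0],Rm[0,0])).round(2),"F tool",(Rm.T@o["contact_force"]).round(1),"gw",round(o["gripper_width"],3),o["grasp_force"].round(1))
print("bay-frame rel to bay est [x(lat),y]:", ((tcp[:2]-[.5298,.2659])@np.array([[.9285,-.3714],[.3714,.9285]])*1000).round(2))
i=c["frame"][100:320,240:400,::-1]; cv2.imwrite("pics/"+sys.argv[1],cv2.resize(i,None,fx=2.7,fy=2.7,interpolation=cv2.INTER_CUBIC))
E
python3 look.py a1.png
```

```text
Traceback (most recent call last):
  File "look.py", line 4, in <module>
    print(round(o["t"],2),(tcp*1000).round(2),"yaw",np.degrees(np.arctan2(Rm[1,0],Rm[0,0])).round(2),"F tool",(Rm.T@o["contact_force"]).round(1),"gw",round(o["gripper_width"],3),o["grasp_force"].round(1))
                                                                                                                                                                                  ^^^^^^^^^^^^^^^^^^^^^^
AttributeError: 'float' object has no attribute 'round'
```

```bash
sed -i 's/o\["grasp_force"\].round(1)/o["grasp_force"]/; s/\[.5298,.2659\]/[.5294,.2657]/' look.py; python3 look.py a1.png
```

```text
6.35 [531.69 264.09  46.88] yaw 111.91 F tool [ 0.6  1.1 -0.1] gw 0.163 20.794342160224915
bay-frame rel to bay est [x(lat),y]: [ 1.53 -2.35]
```

View pics/a1.png

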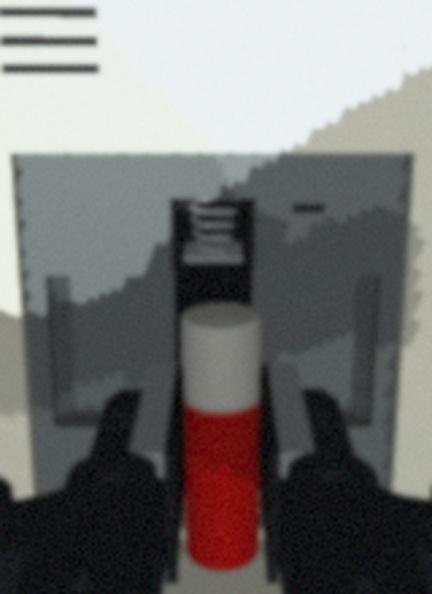

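The crop shows the white end at (221,315), while the bay and spring are centred at u=213. The cell is therefore about 1.5 mm too far right, which agrees with the measured pose. The spring's front edge is at v≈263.

Run:
```python
from m import *
c=cam("wrist"); o=bot.get_obs();tcp=o["eef_pos"];Rm=rot(o["tool_rot"])
print((tcp*1000).round(2))
def L(u,v,z): return (Rm.T@(onz(c,240+u/2.7,100+v/2.7,z)-tcp)*1000).round(1)
zc=tcp[2]+.0047
print("spring",L(213,263,.0292),"bayL",L(172,290,.03),"bayR",L(254,290,.03),"whitebot",L(221,303,zc-.0073),"whitetop",L(221,328,zc+.0073),"redend top",L(221,568,zc+.0073),"compTop",L(213,154,.034))
```

```text
[531.68 264.01  46.84]
spring [23.6 -1.3 17.6] bayL [18.1 -9.7 16.8] bayR [18.1  7.  16.9] whitebot [20.   0.3  2.6] whitetop [ 20.4   0.3 -12. ] redend top [-26.6   0.3 -12. ] compTop [46.4 -1.2 12.8]
```

Call:
carry_out(
  targets=[255, -1.4, -0.5, -8, 0, 255, 0, 0, -4, 0, 255, 0, 0, 0, 0, 255, 0, 0, 0, 0],
)

```text
t: 6.8
eef_pos: [0.5289, 0.2628, 0.0329]
tool_rot: [-0.0, 0.56, 0.829, -0.0]
contact_force: [0.6, 0.5, 0.7]
gripper_width: 0.157
grasp_force: 20.8
```

```bash
python3 look.py a2.png
```

```text
6.85 [528.96 262.89  32.98] yaw 111.94 F tool [ 0.6 -0.3  0.1] gw 0.159 20.80610454082489
bay-frame rel to bay est [x(lat),y]: [-1.45 -2.44]
```

Call:
carry_out(
  targets=[255, 1.2, 0.5, 0, 0, 255, 0, 0, 0, 0, 255, 0, 0, 0, 0, 255, 0, 0, 0, 0],
)

```text
t: 7.25
eef_pos: [0.5303, 0.2634, 0.0331]
tool_rot: [0.0, 0.56, 0.829, 0.0]
contact_force: [-1.4, -0.2, -0.4]
gripper_width: 0.159
grasp_force: 20.8
```

```bash
python3 look.py a2.png;python3 look.py a2.png
python3 - <<'E'
from m import *
c=cam("wrist"); f=c["frame"]; r,w=redwhite(c,290,350,190,340)
for v in (212,218,225,232): print(v,[int(x) for x in f[v,296:348].sum(1)//3])
E
```

```text
7.3 [530.21 263.35  33.04] yaw 111.93 F tool [-0.   0.3  0.1] gw 0.158 20.805480480194092
bay-frame rel to bay est [x(lat),y]: [-0.12 -2.48]
7.35 [530.23 263.38  33.06] yaw 111.93 F tool [0.6 0.5 0.5] gw 0.16 20.805432200431824
bay-frame rel to bay est [x(lat),y]: [-0.09 -2.47]
212 [69, 68, 69, 71, 70, 69, 70, 70, 66, 58, 41, 26, 16, 23, 24, 27, 34, 42, 46, 48, 50, 52, 58, 57, 62, 57, 59, 58, 60, 60, 53, 52, 46, 44, 35, 36, 29, 24, 19, 20, 30, 49, 62, 69, 72, 72, 69, 68, 72, 70, 69, 70]
218 [72, 71, 68, 69, 69, 70, 68, 68, 70, 64, 62, 77, 85, 88, 88, 85, 83, 83, 82, 85, 86, 88, 88, 86, 90, 88, 88, 89, 89, 88, 88, 86, 85, 82, 84, 83, 83, 88, 90, 87, 76, 66, 70, 69, 66, 71, 73, 69, 70, 73, 72, 71]
225 [67, 69, 71, 74, 70, 71, 69, 67, 66, 63, 64, 78, 96, 106, 110, 113, 118, 119, 120, 123, 128, 125, 128, 128, 129, 129, 131, 127, 129, 128, 128, 125, 123, 121, 121, 114, 116, 110, 105, 96, 81, 71, 66, 66, 69, 72, 68, 67, 71, 68, 69, 71]
232 [67, 67, 71, 67, 68, 67, 70, 67, 66, 62, 65, 80, 96, 105, 112, 113, 115, 117, 123, 122, 126, 123, 128, 126, 131, 129, 126, 126, 128, 127, 128, 124, 122, 119, 119, 117, 113, 109, 104, 96, 79, 70, 72, 66, 68, 66, 73, 70, 70, 65, 73, 70]
```

Call:
carry_out(
  targets=[255, 0, 0, -1, 0, 255, 0, 0, -1, 0, 255, 0, 0, 0, 0, 255, 0, 0, 0, 0],
)

```text
t: 7.8
eef_pos: [0.5304, 0.2638, 0.0316]
tool_rot: [0.0, 0.56, 0.829, 0.0]
contact_force: [-1.8, -1.3, 5.2]
gripper_width: 0.161
grasp_force: 21.3
```

Call:
carry_out(
  targets=[255, 0, 0, -1, 0, 255, 0, 0, 0, 0, 255, 0, 0, 0, 0],
)

```text
t: 8.1
eef_pos: [0.5304, 0.264, 0.0308]
tool_rot: [0.0, 0.56, 0.829, 0.001]
contact_force: [-2.1, 0.5, 6.6]
gripper_width: 0.161
grasp_force: 21.5
```

```bash
python3 look.py a3.png
```

```text
8.15 [530.46 264.01  30.81] yaw 111.94 F tool [ 1.9 -1.3 -6.5] gw 0.155 21.491569876670837
bay-frame rel to bay est [x(lat),y]: [ 0.36 -1.96]
```

View pics/a3.png

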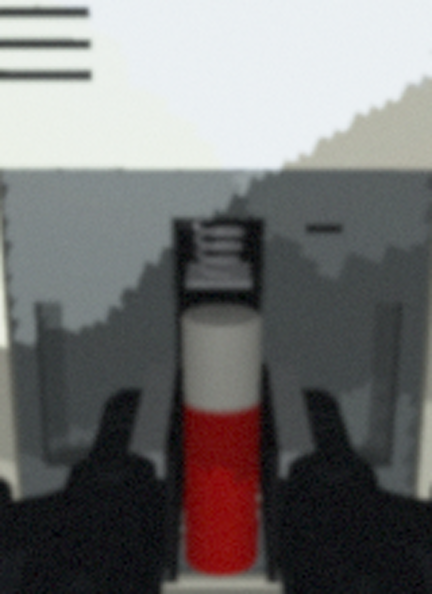

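The crop shows the white end at (221,310), with a dark gap to the spring's front edge at v≈290. The cell is centred, and the red end presses on the rim with about 6 N as it pivots.

Call:
carry_out(
  targets=[255, 0, 0, -1, 0, 255, 0, 0, -1, 0, 255, 0, 0, 0, 0, 255, 0, 0, 0, 0],
)

```text
t: 8.55
eef_pos: [0.5303, 0.2646, 0.0289]
tool_rot: [-0.0, 0.559, 0.829, 0.001]
contact_force: [-2.4, 0.5, 7.5]
gripper_width: 0.163
grasp_force: 21.8
```

```bash
python3 look.py a4.png
python3 - <<'E'
from m import *
c=cam("wrist"); f=c["frame"]; print([(v,int(f[v,318:325].mean())) for v in range(180,226)])
r,w=redwhite(c,290,350,190,340);v,u=np.nonzero(r);print(v.min(),v.max())
E
```

```text
8.6 [530.29 264.56  28.87] yaw 111.97 F tool [ 2.1 -2.2 -7. ] gw 0.156 21.7862007021904
bay-frame rel to bay est [x(lat),y]: [ 0.4  -1.38]
[(180, 80), (181, 73), (182, 57), (183, 38), (184, 31), (185, 52), (186, 81), (187, 96), (188, 94), (189, 73), (190, 60), (191, 75), (192, 93), (193, 94), (194, 77), (195, 58), (196, 63), (197, 83), (198, 95), (199, 91), (200, 81), (201, 77), (202, 81), (203, 90), (204, 89), (205, 88), (206, 94), (207, 96), (208, 79), (209, 49), (210, 25), (211, 14), (212, 23), (213, 40), (214, 59), (215, 70), (216, 76), (217, 81), (218, 88), (219, 94), (220, 109), (221, 123), (222, 130), (223, 132), (224, 132), (225, 131)]
252 314
```

Call:
carry_out(
  targets=[255, -0.4, 0.9, 0, 0, 255, -0.4, 0.9, 0, 0, 255, -0.4, 0.9, 0, 0, 255, 0, 0, 0, 0, 255, 0, 0, 0, 0],
)

```text
t: 9.15
eef_pos: [0.53, 0.2657, 0.0287]
tool_rot: [0.001, 0.56, 0.829, 0.0]
contact_force: [-0.4, -1.9, 5.5]
gripper_width: 0.158
grasp_force: 21.7
```

```bash
cat >> look.py <<'E'
f=c["frame"]; print([int(f[v,318:325].mean()) for v in range(180,226)])
r,w=redwhite(c,290,350,190,340);v,u=np.nonzero(r);print("red rows",v.min(),v.max())
E
python3 look.py a5.png
```

```text
9.2 [530.06 265.73  28.75] yaw 111.9 F tool [-1.4 -0.5 -5.6] gw 0.164 21.713541448116302
bay-frame rel to bay est [x(lat),y]: [ 0.63 -0.22]
[83, 77, 72, 69, 60, 44, 32, 47, 75, 92, 93, 79, 63, 69, 87, 93, 84, 63, 63, 81, 96, 96, 89, 79, 81, 92, 95, 93, 93, 96, 83, 56, 33, 39, 58, 70, 76, 81, 88, 94, 108, 121, 130, 132, 133, 132]
red rows 252 315
```

Call:
carry_out(
  targets=[255, -0.4, 0.9, 0, 0, 255, -0.4, 0.9, 0, 0, 255, -0.4, 0.9, 0, 0, 255, 0, 0, 0, 0, 255, 0, 0, 0, 0],
)

```text
t: 9.7
eef_pos: [0.5291, 0.2679, 0.0286]
tool_rot: [0.001, 0.56, 0.828, 0.0]
contact_force: [1.4, -2.9, 6.3]
gripper_width: 0.159
grasp_force: 21.7
```

```bash
python3 look.py a6.png
```

```text
9.75 [529.1  267.85  28.57] yaw 111.88 F tool [-3.7 -0.1 -5.8] gw 0.16 21.74561619758606
bay-frame rel to bay est [x(lat),y]: [0.52 2.1 ]
[74, 71, 71, 69, 70, 69, 69, 70, 64, 56, 44, 54, 79, 93, 92, 78, 63, 74, 91, 96, 85, 67, 72, 90, 98, 97, 87, 79, 81, 89, 93, 88, 93, 98, 93, 82, 77, 81, 87, 93, 105, 120, 130, 132, 132, 132]
red rows 252 314
```

Call:
carry_out(
  targets=[255, -0.4, 0.9, 0, 0, 255, -0.4, 0.9, 0, 0, 255, 0, 0, 0, 0, 255, 0, 0, 0, 0],
)

```text
t: 10.15
eef_pos: [0.5285, 0.2694, 0.0285]
tool_rot: [0.001, 0.56, 0.828, -0.0]
contact_force: [1.8, -3.5, 5.4]
gripper_width: 0.155
grasp_force: 21.7
```

```bash
python3 look.py a7.png
```

```text
10.2 [528.45 269.37  28.47] yaw 111.86 F tool [-5.   1.7 -4.8] gw 0.159 21.697873771190643
bay-frame rel to bay est [x(lat),y]: [0.49 3.76]
[77, 73, 70, 71, 70, 70, 69, 69, 69, 69, 70, 71, 77, 86, 89, 79, 64, 75, 90, 94, 84, 68, 70, 85, 97, 97, 88, 79, 81, 89, 94, 91, 94, 98, 93, 84, 78, 81, 89, 93, 104, 119, 128, 132, 132, 132]
red rows 252 314
```

View pics/a7.png

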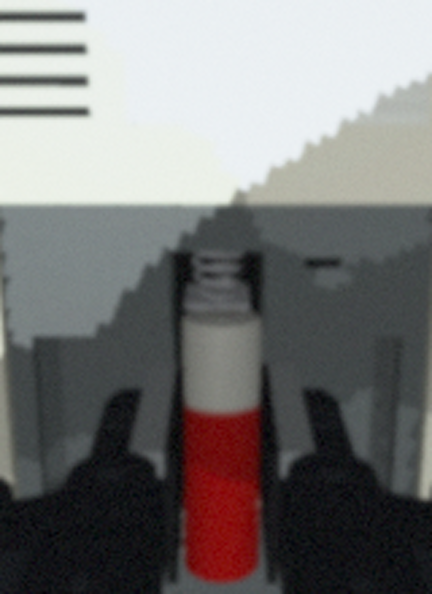

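The crop shows the white face against the spring plate (v≈312), with the coils compressed. The red end is still on the lead-in and the axial force is 5 N.

Call:
carry_out(
  targets=[255, -0.2, 0.5, -0.5, 0, 255, 0, 0, -1, 0, 255, 0, 0, 0, 0, 255, 0, 0, 0, 0],
)

```text
t: 10.6
eef_pos: [0.5282, 0.27, 0.0271]
tool_rot: [0.001, 0.56, 0.828, -0.0]
contact_force: [1.8, -3.1, 5.8]
gripper_width: 0.16
grasp_force: 21.9
```

```bash
python3 look.py a8.png
```

```text
10.65 [528.18 270.04  27.09] yaw 111.88 F tool [-4.   0.8 -6.6] gw 0.153 21.909493803977966
bay-frame rel to bay est [x(lat),y]: [0.48 4.48]
[75, 72, 70, 70, 69, 70, 71, 69, 69, 70, 69, 71, 70, 69, 73, 81, 85, 75, 65, 78, 91, 93, 81, 65, 73, 90, 95, 93, 83, 78, 80, 89, 91, 89, 93, 97, 92, 84, 82, 87, 95, 109, 124, 131, 133, 133]
red rows 253 317
```

Call:
carry_out(
  targets=[255, -0.3, 0.8, 0, 0, 255, 0, 0, -1, 0, 255, 0, 0, 0, 0, 255, 0, 0, 0, 0],
)

```text
t: 11.05
eef_pos: [0.5279, 0.2708, 0.0262]
tool_rot: [0.001, 0.56, 0.828, -0.0]
contact_force: [1.3, -4.1, 6.6]
gripper_width: 0.158
grasp_force: 22.1
```

```bash
python3 look.py a9.png
```

```text
11.1 [527.92 270.71  26.16] yaw 111.86 F tool [-4.1 -0.9 -7.9] gw 0.156 22.06316649913788
bay-frame rel to bay est [x(lat),y]: [0.48 5.2 ]
[112, 86, 74, 71, 70, 69, 70, 69, 70, 69, 69, 70, 70, 70, 70, 71, 77, 83, 74, 67, 78, 88, 92, 82, 68, 75, 88, 96, 94, 85, 78, 81, 91, 94, 92, 94, 97, 94, 86, 87, 92, 103, 119, 129, 133, 133]
red rows 254 318
```

```bash
cat > sp.py <<'E'
from m import *
c=cam("wrist"); o=bot.get_obs();tcp=o["eef_pos"];Rm=rot(o["tool_rot"])
f=c["frame"].astype(int).sum(2)//3
col=f[:,317:326].mean(1)
L=lambda u,v,z:(Rm.T@(onz(c,u,v,z)-tcp)*1000)[0]
ct=[v for v in range(120,200) if f[v,345:360].mean()>105 and f[v+1,345:360].mean()<=105]
print("tcp",(tcp*1000).round(1),"compTop rows",ct,[round(L(320,v+.5,.034),1) for v in ct])
for v in (208,212,215,217,218,219,220): print(v,int(col[v]),round(L(320,v,.0292),1))
r,w=redwhite(c,290,350,190,350);v,u=np.nonzero(r)
print(v.max(),[round(L(321,v.max()+1,z),1) for z in (.035,.038,.041,.044)],"boundary",v.min(),[round(L(321,v.min(),z),1) for z in(.033,.035,.038,.041)])
E
python3 sp.py
python3 - <<'E'
import sys; sys.path.insert(0,'.')
from m import *
s=cam("scene"); i=s["frame"][130:230,180:330,::-1]; cv2.imwrite("pics/s1.png",cv2.resize(i,None,fx=5,fy=5,interpolation=cv2.INTER_CUBIC))
E
```

```text
tcp [527.9 270.8  26.2] compTop rows [180] [np.float64(38.5)]
208 92 24.0
212 89 21.9
215 93 20.4
217 93 19.4
218 87 18.9
219 87 18.3
220 92 17.8
318 [np.float64(-34.2), np.float64(-31.9), np.float64(-29.5), np.float64(-27.2)] boundary 254 [np.float64(1.6), np.float64(2.5), np.float64(4.0), np.float64(5.5)]
```

View pics/s1.png

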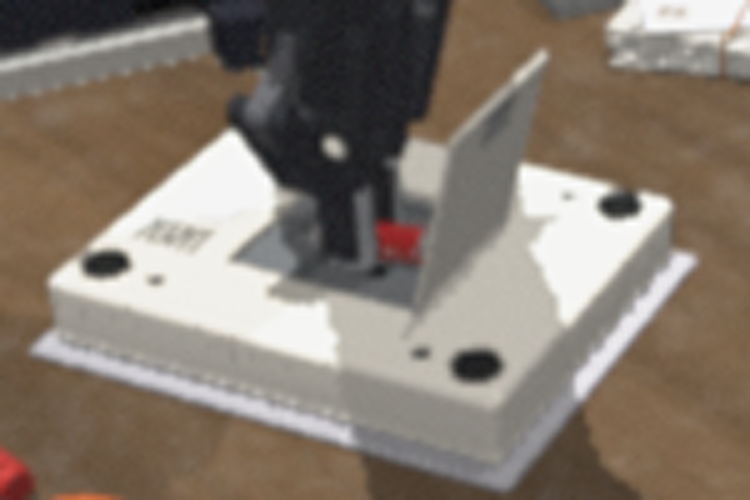

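The scene crop shows the red end at (400,240), lying slightly raised at the hinge side. The cover is wide open at about (480,170), and the gripper is clear of it.

Call:
carry_out(
  targets=[255, -0.4, 0.9, 0, 0, 255, -0.3, 0.7, 0, 0, 255, 0, 0, 0, 0, 255, 0, 0, 0, 0],
)

```text
t: 11.6
eef_pos: [0.5267, 0.2727, 0.0255]
tool_rot: [0.001, 0.56, 0.828, -0.0]
contact_force: [4.1, -3.5, 2.5]
gripper_width: 0.158
grasp_force: 21.6
```

```bash
python3 look.py a10.png; python3 sp.py
```

```text
11.65 [526.69 272.69  25.51] yaw 111.89 F tool [-5.   2.1 -1.7] gw 0.153 21.565409302711487
bay-frame rel to bay est [x(lat),y]: [0.08 7.5 ]
[181, 158, 145, 136, 119, 95, 76, 71, 70, 70, 70, 70, 71, 70, 70, 70, 69, 70, 70, 70, 71, 77, 88, 85, 70, 68, 87, 98, 98, 87, 79, 80, 88, 94, 91, 90, 96, 94, 87, 83, 87, 94, 108, 124, 131, 133]
red rows 254 317
tcp [526.7 272.7  25.5] compTop rows [185] [np.float64(36.4)]
208 96 24.2
212 88 22.2
215 90 20.7
217 95 19.6
218 87 19.1
219 84 18.6
220 87 18.1
317 [np.float64(-33.0), np.float64(-30.7), np.float64(-28.4), np.float64(-26.1)] boundary 254 [np.float64(1.9), np.float64(2.9), np.float64(4.4), np.float64(5.9)]
```

Call:
carry_out(
  targets=[255, 0, 0, -1, 0, 255, 0, 0, -1, 0, 255, 0, 0, 0, 0, 255, 0, 0, 0, 0],
)

```text
t: 12.1
eef_pos: [0.5261, 0.2724, 0.0232]
tool_rot: [0.0, 0.56, 0.828, -0.001]
contact_force: [3.6, -3.6, 2.0]
gripper_width: 0.157
grasp_force: 21.6
```

```bash
python3 look.py a11.png; python3 sp.py
```

```text
12.15 [526.18 272.39  23.25] yaw 111.89 F tool [-5.4  1.3 -1.8] gw 0.155 21.563807129859924
bay-frame rel to bay est [x(lat),y]: [-0.51  7.41]
[219, 193, 168, 152, 137, 119, 96, 78, 72, 69, 69, 70, 70, 69, 70, 70, 70, 70, 70, 68, 70, 70, 74, 79, 72, 58, 67, 86, 97, 95, 87, 78, 82, 91, 93, 90, 90, 96, 95, 91, 89, 93, 108, 124, 131, 132]
red rows 254 317
tcp [526.1 272.4  23.3] compTop rows [186] [np.float64(36.5)]
208 97 24.9
212 82 22.9
215 87 21.4
217 96 20.4
218 96 19.9
219 90 19.4
220 89 18.9
317 [np.float64(-31.3), np.float64(-29.0), np.float64(-26.7), np.float64(-24.4)] boundary 254 [np.float64(3.0), np.float64(4.0), np.float64(5.5), np.float64(6.9)]
```

Call:
carry_out(
  targets=[255, 0, 0, -0.7, 0, 255, 0, 0, 0, 0, 200, 0, 0, 0, 0, 185, 0, 0, 0, 0, 185, 0, 0, 0, 0],
)

```text
t: 12.7
eef_pos: [0.5249, 0.2728, 0.0223]
tool_rot: [-0.0, 0.56, 0.829, -0.001]
contact_force: [-0.2, -4.7, 0.0]
gripper_width: 0.274
grasp_force: 1.9
```

```bash
python3 look.py a12.png; python3 sp.py
```

```text
12.75 [524.96 272.77  22.27] yaw 111.93 F tool [-4.6 -2.5  0.7] gw 0.273 1.9084053242113441
bay-frame rel to bay est [x(lat),y]: [-1.5   8.21]
[214, 195, 166, 147, 141, 139, 135, 124, 101, 80, 71, 69, 70, 71, 70, 70, 71, 70, 70, 69, 70, 69, 70, 69, 73, 78, 79, 67, 57, 69, 87, 95, 89, 80, 78, 83, 89, 88, 84, 89, 96, 98, 94, 91, 97, 112]
red rows 257 320
tcp [524.9 272.8  22.3] compTop rows [188] [np.float64(35.8)]
208 59 25.2
212 88 23.2
215 83 21.7
217 87 20.8
218 84 20.3
219 89 19.8
220 96 19.3
320 [np.float64(-32.3), np.float64(-30.0), np.float64(-27.6), np.float64(-25.3)] boundary 256 [np.float64(2.5), np.float64(3.5), np.float64(4.9), np.float64(6.4)]
```

View pics/a12.png

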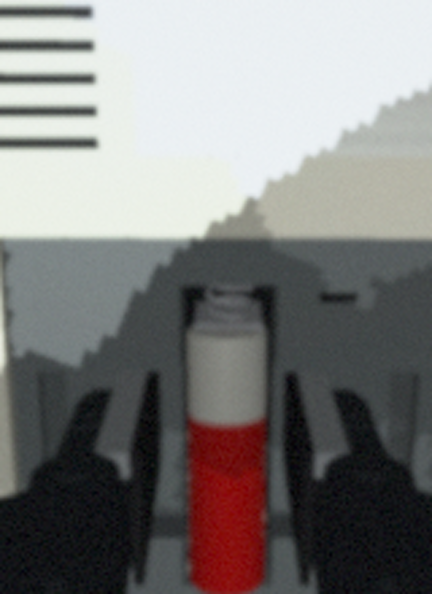

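The crop shows the cell in the bay between the opened fingers. Its white end is against the compressed spring (v≈330), and the red end at the bottom is still slightly raised. Next I'll back off, lift, close the fingers and press from above.

Call:
carry_out(
  targets=[185, 0.8, -1.9, 0, 0, 185, 0, 0, 0, 0, 185, 0, 0, 10, 0, 185, 0, 0, 25, 0, 255, 2, -4, 0, 0, 255, 2, -4, 0, 0, 255, 1.5, -3, 0, 0, 255, 0, 0, 0, 0, 255, 0, 0, 0, 0],
)

```text
t: 13.7
eef_pos: [0.5319, 0.2603, 0.0573]
tool_rot: [-0.0, 0.56, 0.829, -0.0]
contact_force: [-1.0, 0.2, -0.3]
gripper_width: 0.001
grasp_force: 0.0
```

```bash
python3 look.py a13.png; python3 sp.py
```

```text
13.75 [531.81 260.52  57.35] yaw 111.93 F tool [ 0.1 -0.3  0.5] gw 0.004 0.0
bay-frame rel to bay est [x(lat),y]: [ 0.31 -5.7 ]
[123, 131, 133, 132, 133, 133, 132, 132, 131, 132, 131, 132, 131, 131, 131, 130, 129, 129, 129, 129, 129, 129, 128, 128, 127, 119, 104, 82, 60, 45, 46, 44, 48, 45, 46, 45, 47, 46, 46, 46, 46, 45, 46, 44, 44, 46]
red rows 207 233
tcp [531.8 260.7  57.5] compTop rows [153] [np.float64(46.6)]
208 68 14.0
212 46 11.5
215 46 9.6
217 44 8.3
218 44 7.7
219 43 7.1
220 47 6.5
233 [np.float64(-0.1), np.float64(1.1), np.float64(2.4), np.float64(3.6)] boundary 207 [np.float64(15.8), np.float64(16.4), np.float64(17.3), np.float64(18.3)]
```

Call:
carry_out(
  targets=[255, 1, -2, -10, 0, 255, 0, 0, -7, 0, 255, 0, 0, -3, 0, 255, 0, 0, -3, 0, 255, 0, 0, 0, 0],
)

```text
t: 14.3
eef_pos: [0.533, 0.2585, 0.0344]
tool_rot: [-0.0, 0.56, 0.829, -0.0]
contact_force: [-0.4, -0.2, 0.2]
gripper_width: -0.001
grasp_force: 0.0
```

Call:
carry_out(
  targets=[255, 0, 0, -2, 0, 255, 0, 0, -2, 0, 255, 0, 0, -1, 0, 255, 0, 0, 0, 0],
)

```text
t: 14.7
eef_pos: [0.5336, 0.2589, 0.0303]
tool_rot: [0.0, 0.56, 0.829, 0.0]
contact_force: [0.9, -0.1, 3.8]
gripper_width: 0.002
grasp_force: 2.1
```

Call:
carry_out(
  targets=[255, 0, 0, -1, 0, 255, 0, 0, 0, 0, 255, 0, 0, 0, 0],
)

```text
t: 15.0
eef_pos: [0.534, 0.2593, 0.0299]
tool_rot: [0.001, 0.56, 0.829, 0.001]
contact_force: [-0.5, -0.7, 8.1]
gripper_width: -0.001
grasp_force: 4.3
```

Call:
carry_out(
  targets=[255, 0, 0, -1, 0, 255, 0, 0, 0, 0, 255, 0, 0, 0, 0],
)

```text
t: 15.3
eef_pos: [0.5346, 0.2596, 0.0298]
tool_rot: [0.001, 0.56, 0.829, 0.001]
contact_force: [-0.4, -1.5, 14.6]
gripper_width: 0.001
grasp_force: 7.3
```

Call:
carry_out(
  targets=[255, 0, 0, 4, 0, 255, -2, 4, 4, 0, 255, -3, 6, 0, 0, 255, -1.5, 4, 0, 0, 255, 0, 0, -4, 0, 255, 0, 0, -3, 0, 255, 0, 0, -1, 0, 255, 0, 0, 0, 0],
)

```text
t: 16.1
eef_pos: [0.5275, 0.274, 0.0297]
tool_rot: [0.001, 0.56, 0.829, 0.001]
contact_force: [-2.9, -1.0, 17.4]
gripper_width: 0.001
grasp_force: 9.0
```

Call:
carry_out(
  targets=[255, 0, 0, -1, 0, 255, 0, 0, 0, 0, 255, 0, 0, 0, 0],
)

```text
t: 16.4
eef_pos: [0.5277, 0.274, 0.0296]
tool_rot: [0.001, 0.56, 0.829, 0.001]
contact_force: [-6.1, -3.1, 24.9]
gripper_width: 0.002
grasp_force: 12.8
```

Call:
carry_out(
  targets=[255, 0, 0, 20, 0, 255, 0, 0, 40, 0, 255, 0, 0, 40, 0, 255, 0, 0, 40, 0, 255, -4, 10, 0, 0, 255, -8, 20, 0, 0, 255, 0, 0, 0, 0, 255, 0, 0, 0, 0],
)

```text
t: 17.2
eef_pos: [0.5142, 0.3024, 0.1658]
tool_rot: [-0.0, 0.559, 0.829, -0.001]
contact_force: [-1.1, -1.0, 0.3]
gripper_width: 0.002
grasp_force: 0.0
```

```bash
python3 look.py a14.png
python3 - <<'E'
from m import *
c=cam("wrist"); save(c,"a14f.png"); o=bot.get_obs();tcp=o["eef_pos"]
B=np.array([.5294,.2657]);ex=np.array([.9285,.3714]);ey=np.array([-.3714,.9285])
def loc(u,v,z): d=(onz(c,u,v,z)[:2]-B)*1000; return (d@ex).round(1),(d@ey).round(1)
def pix(x,y,z): return proj(c,np.append(B+(x*ex+y*ey)/1000,z/1000))
for n,P in dict(wend=(0,25.1,30.1),rend=(0,-25.1,30.1),spring=(0,25.1,29.2),hinge=(0,-40.7,34)).items(): print(n,np.round(pix(*P),1))
r,w=redwhite(c,280,360,120,300); n,l,s,ce=cv2.connectedComponentsWithStats(r.astype(np.uint8)); print(s[1:][s[1:,4]>40])
u=int(round(pix(0,0,30)[0])); f=c["frame"]
print([(v,f[v,u-2:u+3].mean(0).astype(int).tolist()) for v in range(int(pix(0,32,30)[1]),int(pix(0,-40,30)[1])+4,1)])
i=1+s[1:,4].argmax();v0,v1=s[i,1],s[i,1]+s[i,3]
print("red ends",loc(u,v0,.0301),loc(u,v1,.0301),loc(s[i,0],v0+10,.028),loc(s[i,0]+s[i,2],v0+10,.028))
E
```

```text
17.25 [514.57 301.66 165.79] yaw 111.93 F tool [-0.6  0.7  0. ] gw 0.001 0.0
bay-frame rel to bay est [x(lat),y]: [-0.41 38.89]
[184, 185, 184, 172, 146, 114, 98, 94, 96, 94, 95, 95, 101, 104, 97, 92, 94, 96, 95, 104, 117, 130, 140, 150, 155, 156, 154, 155, 155, 155, 156, 154, 154, 154, 154, 152, 143, 124, 95, 70, 59, 56, 57, 56, 58, 56]
red rows 218 234
wend [322.1 201.8]
rend [321.9 249.8]
spring [322.1 201.5]
hinge [321.8 265.8]
[[317 217  13  18 216]]
[(194, [89, 91, 94]), (195, [103, 105, 108]), (196, [105, 107, 109]), (197, [95, 98, 98]), (198, [94, 98, 99]), (199, [108, 110, 111]), (200, [121, 123, 122]), (201, [140, 142, 137]), (202, [157, 159, 151]), (203, [164, 165, 158]), (204, [165, 166, 157]), (205, [165, 167, 159]), (206, [164, 166, 158]), (207, [163, 165, 157]), (208, [164, 165, 157]), (209, [164, 165, 157]), (210, [164, 165, 158]), (211, [164, 165, 158]), (212, [163, 163, 156]), (213, [164, 164, 156]), (214, [162, 162, 155]), (215, [162, 155, 147]), (216, [158, 130, 125]), (217, [149, 88, 84]), (218, [144, 45, 41]), (219, [143, 20, 20]), (220, [144, 17, 14]), (221, [1
[... 424 characters left out ...]
, (241, [21, 19, 22]), (242, [22, 22, 25]), (243, [24, 23, 25]), (244, [20, 19, 21]), (245, [19, 21, 22]), (246, [21, 21, 22]), (247, [17, 18, 20]), (248, [20, 20, 19]), (249, [18, 19, 23]), (250, [18, 20, 21]), (251, [19, 20, 23]), (252, [20, 17, 21]), (253, [16, 16, 19]), (254, [20, 21, 25]), (255, [19, 17, 19]), (256, [18, 17, 20]), (257, [17, 19, 21]), (258, [19, 18, 20]), (259, [19, 18, 20]), (260, [16, 17, 20]), (261, [18, 18, 21]), (262, [14, 16, 17]), (263, [17, 18, 20]), (264, [16, 16, 18]), (265, [18, 17, 21]), (266, [19, 21, 19])]
red ends (np.float64(0.0), np.float64(9.7)) (np.float64(0.1), np.float64(-9.1)) (np.float64(-4.9), np.float64(-1.5)) (np.float64(7.9), np.float64(-1.5))
```

Call:
carry_out(
  targets=[255, 8, -20, 5, 0, 255, 8, -20, 0, 0, 255, 3, -8, 0, 0, 255, 0, 0, 0, 0, 255, 0, 0, 0, 0],
)

```text
t: 17.8
eef_pos: [0.5333, 0.255, 0.1717]
tool_rot: [-0.0, 0.56, 0.829, 0.0]
contact_force: [0.4, 0.0, 0.3]
gripper_width: 0.002
grasp_force: 0.0
```

```bash
python3 look.py a15.png|head -2
python3 - <<'E'
from m import *
c=cam("wrist"); save(c,"a15f.png")
B=np.array([.5294,.2657]);ex=np.array([.9285,.3714]);ey=np.array([-.3714,.9285])
def pix(x,y,z): return proj(c,np.append(B+(x*ex+y*ey)/1000,z/1000))
for n,P in dict(wend=(0,25.1,30.1),rend=(0,-25.1,30.1),rimwall=(0,-26.7,30),hinge=(0,-40.7,34)).items(): print(n,np.round(pix(*P),1))
u=int(round(pix(0,0,30)[0])); f=c["frame"]
print([(v,f[v,u-2:u+3].mean(0).astype(int).tolist()) for v in range(int(pix(0,30,30)[1]),int(pix(0,-45,30)[1])+8,1)])
for y in (20,0,-15,-22):
  v=int(round(pix(0,y,30)[1])); print(y,v,[int(x) for x in f[v,u-14:u+15,0]],[int(x) for x in f[v,u-14:u+15,1]])
E
```

```text
17.85 [533.09 255.6  171.81] yaw 111.99 F tool [ 1.2 -0.5  0.3] gw -0.001 0.0
bay-frame rel to bay est [x(lat),y]: [ -0.33 -10.75]
wend [322.  149.1]
rend [321.7 200.8]
rimwall [321.7 202.4]
hinge [321.7 217.2]
[(143, [117, 119, 122]), (144, [114, 115, 119]), (145, [114, 117, 120]), (146, [136, 139, 141]), (147, [162, 165, 167]), (148, [178, 180, 179]), (149, [199, 201, 194]), (150, [218, 219, 211]), (151, [223, 224, 217]), (152, [224, 225, 218]), (153, [224, 225, 218]), (154, [225, 227, 220]), (155, [224, 227, 221]), (156, [213, 216, 208]), (157, [187, 191, 183]), (158, [167, 169, 160]), (159, [159, 160, 152]), (160, [157, 158, 150]), (161, [156, 157, 149]), (162, [156, 157, 149]), (163, [154, 154, 146]), (164, [154, 144, 138]), (165, [147, 114, 108]), (166, [141, 72, 68]), (167, [137, 32, 31]), (168, [135, 14, 13]), (169, [136, 16, 14]), (170, [135, 12, 9]), (171, [136, 14, 16]), (172, [136, 16, 15]), (173, [134, 16, 11]), (174, [134, 14, 11]), (175, [136, 15, 14]), (176, [135, 10, 13]), (177, [135, 13, 15]), (178, [136, 15, 17]), (179, [135, 13, 15]), (180, [136, 13, 15]), (181, [
[... 1377 characters left out ...]
24, 128, 133, 134, 141, 143, 141, 136, 125, 123, 113, 103, 98, 89, 88, 89, 85, 86] [93, 95, 93, 92, 81, 66, 42, 30, 29, 23, 19, 16, 5, 10, 6, 18, 13, 21, 19, 11, 17, 32, 61, 85, 88, 93, 94, 90, 94]
-15 191 [69, 71, 68, 69, 66, 52, 33, 49, 73, 101, 116, 120, 131, 136, 137, 141, 140, 140, 134, 129, 124, 105, 91, 72, 70, 72, 67, 71, 71] [75, 78, 72, 76, 70, 58, 35, 26, 17, 20, 20, 6, 11, 18, 5, 16, 19, 16, 14, 12, 20, 16, 43, 60, 71, 76, 72, 73, 78]
-22 198 [85, 84, 83, 83, 79, 73, 57, 50, 58, 73, 93, 105, 116, 122, 122, 119, 117, 109, 106, 94, 79, 69, 72, 80, 83, 87, 84, 83, 86] [90, 89, 91, 91, 84, 74, 61, 52, 54, 52, 58, 58, 66, 62, 63, 59, 59, 47, 49, 47, 41, 53, 71, 84, 88, 93, 90, 92, 92]
```

Seating confirmed numerically: the white end is at row 149 and the red end at row 200, both as predicted for a seated cell. Next I'll go behind the cover.

Call:
carry_out(
  targets=[255, 9, -22, 0, 0, 255, 9, -22, 0, 0, 255, 9, -22, 0, 0, 255, 8, -21.5, 0, 0, 255, 0, 0, 0, 0, 255, 0, 0, -40, 0, 255, 0, 0, -40, 0, 255, 0, 0, -7, 0, 255, 0, 0, 0, 0],
)

```text
t: 18.8
eef_pos: [0.5674, 0.1683, 0.0841]
tool_rot: [-0.001, 0.559, 0.829, -0.001]
contact_force: [-0.8, 0.3, 1.4]
gripper_width: -0.001
grasp_force: 0.0
```

Call:
carry_out(
  targets=[255, -3.7, 9.3, 0, 0, 255, -3.7, 9.3, 0, 0, 255, -3.7, 9.3, 0, 0, 255, -3.7, 9.3, 0, 0, 255, -3.7, 9.3, 0, 0, 255, -3.7, 9.3, 0, 0, 255, -3.7, 9.3, 0, 0, 255, -3.7, 9.3, 0, 0, 255, 0, 0, 0, 0],
)

```text
t: 19.7
eef_pos: [0.5381, 0.2437, 0.085]
tool_rot: [-0.0, 0.559, 0.829, 0.0]
contact_force: [0.2, -0.5, -0.2]
gripper_width: 0.001
grasp_force: 0.0
```

Call:
carry_out(
  targets=[255, -3.7, 9.3, 0, 0, 255, -3.7, 9.3, 0, 0, 255, -3.7, 9.3, 0, 0, 255, 0, 0, 0, 0],
)

```text
t: 20.1
eef_pos: [0.5269, 0.2718, 0.0851]
tool_rot: [-0.0, 0.559, 0.829, 0.001]
contact_force: [0.5, -0.2, -0.8]
gripper_width: 0.002
grasp_force: 0.0
```

Call:
carry_out(
  targets=[255, 0, 0, -8, 0, 255, 0, 0, -8, 0, 255, 0, 0, -8, 0, 255, 0, 0, -8, 0, 255, 0, 0, -8, 0, 255, 0, 0, -5, 0, 255, 0, 0, -3, 0, 255, 0, 0, 0, 0, 255, 0, 0, 0, 0],
)

```text
t: 21.0
eef_pos: [0.5281, 0.2695, 0.037]
tool_rot: [0.0, 0.56, 0.829, 0.0]
contact_force: [-0.3, -0.5, -0.1]
gripper_width: 0.003
grasp_force: 0.0
```

Call:
carry_out(
  targets=[255, -2, 5, -1, 0, 255, -2, 5, -1, 0, 255, 0, 0, -1, 0, 255, 0, 0, 0, 0],
)

```text
t: 21.4
eef_pos: [0.5237, 0.2805, 0.0341]
tool_rot: [-0.0, 0.559, 0.829, 0.001]
contact_force: [0.2, 0.8, 1.6]
gripper_width: 0.004
grasp_force: 1.0
```

Call:
carry_out(
  targets=[255, 0, 0, -1, 0, 255, 0, 0, -0.5, 0, 255, 0, 0, 0, 0, 255, 0, 0, 0, 0],
)

```text
t: 21.8
eef_pos: [0.5239, 0.2805, 0.0339]
tool_rot: [0.0, 0.559, 0.829, 0.001]
contact_force: [-4.6, 0.3, 14.0]
gripper_width: 0.0
grasp_force: 6.8
```

Call:
carry_out(
  targets=[255, 0, 0, 5, 0, 255, 0, 0, 45, 0, 255, 0, 0, 50, 0, 255, 0, 0, 45, 0, 255, 0, 0, 0, 0, 255, 0, 0, 0, 0],
)

```text
t: 22.4
eef_pos: [0.5248, 0.2791, 0.1784]
tool_rot: [0.001, 0.56, 0.828, 0.001]
contact_force: [0.6, 0.1, -0.8]
gripper_width: 0.0
grasp_force: 0.0
```

Run:
```python
from m import *
c=cam("wrist"); o=bot.get_obs(); print(o["eef_pos"],o["contact_force"])
B=np.array([.5294,.2657]);ex=np.array([.9285,.3714]);ey=np.array([-.3714,.9285])
def pix(x,y,z): return proj(c,np.append(B+(x*ex+y*ey)/1000,z/1000))
f=c["frame"]
for x in (-25,25):
  print(x,[(y,int(f[int(round(pix(x,y,34)[1])),int(round(pix(x,y,34)[0]))].mean())) for y in range(-36,54,2)])
print("pred free edge",pix(25,42.3,34),"hinge",pix(25,-40.7,34))
u=int(round(pix(25,42,34)[0]));v0=int(pix(25,42,34)[1]); print([(v,int(f[v,u].mean())) for v in range(v0-12,v0+12)])
```

```text
[0.52394063 0.27850154 0.17692941] [-0.31209776  0.20873019 -0.78671764]
-25 [(-36, 171), (-34, 172), (-32, 176), (-30, 174), (-28, 172), (-26, 172), (-24, 174), (-22, 174), (-20, 173), (-18, 173), (-16, 172), (-14, 173), (-12, 173), (-10, 174), (-8, 172), (-6, 175), (-4, 174), (-2, 174), (0, 175), (2, 173), (4, 176), (6, 173), (8, 176), (10, 174), (12, 172), (14, 174), (16, 174), (18, 173), (20, 174), (22, 176), (24, 173), (26, 176), (28, 173), (30, 195), (32, 235), (34, 239), (36, 239), (38, 237), (40, 236), (42, 226), (44, 192), (46, 231), (48, 238), (50, 236), (52, 237)]
25 [(-36, 169), (-34, 176), (-32, 175), (-30, 176), (-28, 176), (-26, 176), (-24, 176), (-22, 175), (-20, 175), (-18, 176), (-16, 174), (-14, 176), (-12, 174), (-10, 176), (-8, 175), (-6, 176), (-4, 175), (-2, 177), (0, 176), (2, 177), (4, 173), (6, 178), (8, 177), (10, 177), (12, 176), (14, 175), (16, 175), (18, 177), (20, 176), (22, 177), (24, 175), (26, 178), (28, 178), (30, 175), (32, 177), (34, 176), (36, 179), (38, 178), (40, 178), (42, 167), (44, 144), (46, 172), (48, 177), (50, 176), (52, 177)]
pred free edge (np.float64(346.8555066503384), np.float64(156.7322805618494)) hinge (np.float64(344.8340635097218), np.float64(237.95493903734712))
[(145, 177), (146, 177), (147, 177), (148, 180), (149, 176), (150, 177), (151, 177), (152, 179), (153, 172), (154, 158), (155, 144), (156, 150), (157, 167), (158, 173), (159, 178), (160, 181), (161, 178), (162, 176), (163, 179), (164, 176), (165, 176), (166, 177), (167, 177), (168, 177)]
```

```bash
python3 -c "
from station import bot
print(bot.hand_in())"
```

```text
the job is handed in; nothing more can be done
None
```

The AA cell is in the bay, white end on the spring and lying flush, the cover is closed flush, the tape roll was left alone, and the job is handed in at about 22 s; no verdict came back.

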